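# Drilling template onto the jig's twin pins

### The job

Two drilling templates lie on the bench: pick up by its handle the one whose two holes match the jig's twin pins, line both holes up over the pins and lower it (do not drop it) until it lies flat and fully home on the jig, either way round, then let go. Leave the other template where it lies.

Things in the scene. Friction and masses are not known exactly. Their poses are not given: they have to be found in the camera images.
- long_grip (a point): Long loose template, the one that fits, ~0.4 kg: aluminium plate 220 x 70 x 10 mm, two 30 mm through-holes 160 mm apart on its long centre line. D-handle in the middle: black bar 70 x 16 x 26 mm tall along the plate, on two posts, top 70 mm above the plate's underside. Point: bar centre, midway between the holes, 57 mm above the underside. x along plate and bar, y across the 16 mm grip, z up.
- short_grip (a point): Short loose template, does not fit, leave alone: same make and same handle, plate 160 x 70 x 10 mm, holes only 105 mm apart. Point: centre of its handle bar, 57 mm above its underside; x along the plate, z up.
- jig: Fixed jig: grey base 240 x 90 x 25 mm, two upright steel pins at x = +80 and -80 mm. Each stands on a 38 mm collar whose top, 35 mm above the bench, is the template's seat; pin 24 mm thick for 12 mm above the seat, then tapering to 8 mm at the tip, 40 mm above the seat. Origin: centre of the underside, at bench height; x along the pins' line, z up. Seated, the handle-bar centre is 92 mm above it.
Not all that is in view belongs to the job. What is shaped like the part that bears long_grip but green is not meant.

How it is judged:
By the outcome, as a careful person would: the job done as asked, in the order asked, and still so for the second after the job is handed in, with the robot touching nothing.
It also fails if it takes over 45 s, if anything falls off the work surface, if the arm or the gripper's body presses on something with over 40 N, if the wrist force passes 120 N, or if a joint passes its speed limit or range.

### The arm

A 6-joint arm with a two-finger parallel gripper is mounted at the origin on the work surface. World frame = base frame: x ahead of the robot, y to its left, z up, the work surface at z = 0. Lengths are in m, angles in rad, forces in N, time in s.
With the tool pointing down it reaches from about 0.425 to 0.95 m from the base axis. Payload 3.5 kg.
Tool frame: the origin (TCP) lies on the centre line of the jaws, within the pads' length; the fingertips stand 14 mm ahead of it and the grasp point (between the pads) lies 5 mm behind it (ctrl.tip_reach is the distance from the TCP to the fingertips, in m); z points along the fingers, y is the line along which they close (so a half turn about z gives the same grasp; the last joint's range is limited). The gripper opens to 85 mm and grips with 20 to 120 N. Pads are 22 mm wide; open, the fingers measure 114 mm over their backs; the gripper's body (76 mm by 85 mm) begins 54 mm behind the grasp point. The pads swing forward as they close: fully open they stand 13 mm farther back than shut.
Start: joints at [1.098, 0.286, 1.577, -0, 1.279, -0.15], TCP at [0.214, 0.64, 0.245] pointing down, gripper open.
Joint ranges: [-2.77, 2.77], [-0.9, 2.22], [0.21, 2.48], [-1.53, 4.67], [0.24, 2.81], [-2.84, 2.84]. Speed limits (rad/s): [2.79, 2.79, 3.14, 3.14, 3.14, 3.14].

### API

Orientations are given as a unit quaternion [x, y, z, w].
In Python, from plant import get_state, imaging, workorder, ctrl gives the robot as it stands. The module is installed in compiled form; this text tells all that it offers.
- The arm moves only by the shell command python3 -m jog 'ROWS' [FORCE]. ROWS is JSON, a list of rows, each a list of 7 numbers: the closure, from 0 (fully open) to 1 (shut), then the shift along the tool's x, y, z in mm, then the turn, a rotation vector about the tool's x, y, z in rad. In form: [[gripper, tx, ty, tz, ax, ay, az], ...]. A call has 1 to 12 rows; each row is the pose to reach, as a shift and turn from the pose commanded when the call began, along the tool's axes at that moment; what a row does not reach only later rows make up. A row lasts 1/10 s, in which the tool goes at most 50 mm and 8.59 degrees, less where a joint would pass 70% of its speed; a pose out of reach is approached as far as the arm can. A call with a gripper value outside its range is refused whole. The fingers move at their own pace and stop on an object; FORCE is the grip in N (left out, the last holds). Time passes only in rows, so rows that repeat a pose let the fingers close. It gives the time, the measured TCP pose, the force, the opening and the grip force at its end, in the units of the state.
- get_state(): the state, without advancing time (a new reading comes with each control period).
- imaging.read_camera(name): name is "scene" or "side" or "wrist"; returns a dict with "image" (480x640x3 uint8, blue, green, red), "fx", "fy", "cx", "cy" (pixels), "R" (3x3) and "t" (3): a world point X has camera coordinates R X + t; the wrist camera has in their place "tool_from_camera" (4x4, takes a point from camera to tool coordinates, whose origin is the TCP and whose axes are the flange's). Camera axes: x right, y down, z forward; pixel columns grow to the right and rows downward; lengths in m; the calibration is good to about 2 mm. A picture is of the moment at which its call begins: read the wrist's pose just before it. There is no depth.
- workorder.sign_off(): hands the job in; it is judged then, once.
The state is a dict: "time": time; "qpos": joint angles; "dq": joint speeds; "joint_efforts": joint torques, N m; "eef_pos": TCP position; "tcp_rot": TCP orientation; "contact_force": force on the tool from outside, world axes, zero at the start; "wrist_torque": the same for the moment, N m; "opening": opening from 0.0 (shut) to 1.0 (fully open); "finger_force": force on a finger pad.
Only numpy, scipy, OpenCV 4.12 (cv2) and the standard library are available. Lean on these libraries where they do the work, as an engineer would, in place of code of your own. Each camera call takes 0.05 s, during which the arm holds its last target. There are 200 camera calls.

## Working session

There is one attempt and no reset: what is moved stays moved. The work goes in short steps, Python scripts to look and compute and a shell command to move; the robot and the scene stay as the last step left them, time stands still between calls to the robot, and variables do not carry over. Pictures are saved under pics/ and viewed, at most 10 in all, crops included, and the job is handed in when it is done.

```bash
mkdir -p pics; python3 - <<'E'
from plant import get_state, imaging
import cv2,pickle,numpy as np
s=get_state();print(s)
d={n:imaging.read_camera(n) for n in("scene","side","wrist")}
d['state']=s
pickle.dump(d,open('d0.pkl','wb'))
for n in("scene","side"):cv2.imwrite(f'pics/{n}0.png',d[n]['image'])
print(d['wrist']['tool_from_camera'],d['scene']['R'],d['scene']['t'],d['side']['R'],d['side']['t'],d['scene']['fx'])
E
```

```text
{'time': 0.0, 'qpos': array([ 1.09802821e+00,  2.87176033e-01,  1.57816160e+00,  3.11820579e-05,
        1.27860962e+00, -1.49984053e-01]), 'dq': array([ 0.00022367,  0.00112226, -0.00111896,  0.00025309, -0.0013011 ,
       -0.0002802 ]), 'joint_efforts': array([ 1.90652347e-03, -4.05990386e+01, -2.92626089e+01, -2.99738679e-05,
        5.88022638e-03, -2.77759042e-06]), 'eef_pos': array([0.21378531, 0.63959786, 0.24394857]), 'tcp_rot': array([ 1.60696640e-01,  9.87003143e-01, -1.11611239e-03, -3.74894582e-04]), 'contact_force': array([-0.23727011,  0.43658739, -0.04345372]), 'wrist_torque': array([-0.00479445,  0.03171091,  0.03374601]), 'finger_force': 0.0, 'opening': 0.9989283733711484}
[[-1.40977607e-03 -9.60576418e-01 -2.78012514e-01  7.10564639e-02]
 [ 9.99998668e-01 -1.58279423e-03  3.97897986e-04 -3.67029491e-04]
 [-8.22248027e-04 -2.78011583e-01  9.60577370e-01 -1.28492539e-01]
 [ 0.00000000e+00  0.00000000e+00  0.00000000e+00  1.00000000e+00]] [[-0.62441781  0.78104527 -0.00840757]
 [ 0.44213196  0.34455429 -0.82813143]
 [-0.64391128 -0.52081727 -0.56047091]] [ 0.26686097 -0.10352619  1.24613955] [[ 0.82910579 -0.55877803 -0.01872697]
 [-0.33146021 -0.4642894  -0.82132179]
 [ 0.45024184  0.6871699  -0.57015771]] [-0.35600833  0.19200898  1.08134926] 467.963762707181
```

View pics/scene0.png

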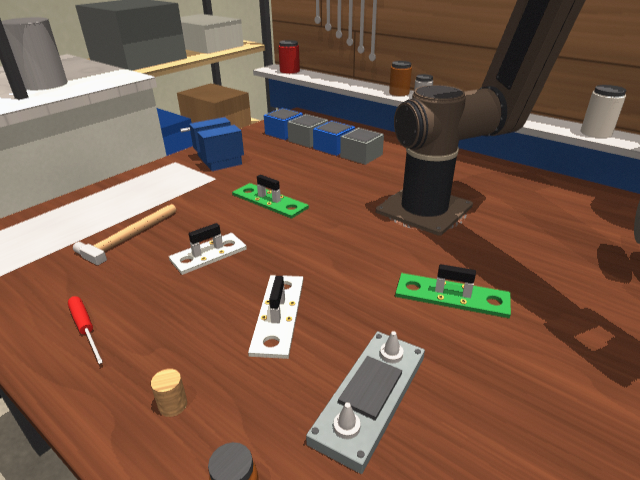

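View pics/side0.png

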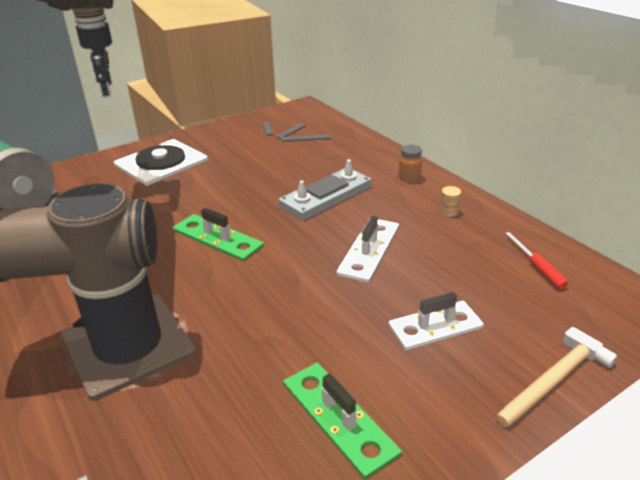

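Candidates by shape: scene white plates (277,315) and (207,250), and green ones at (270,198) and (455,293), which are excluded. The jig is at (368,398), with pin tips near (393,333) and (347,402). Next I'll measure both white plates and the jig.

```bash
cat > h.py <<'E'
import numpy as np,cv2,pickle
from scipy.spatial.transform import Rotation as Ro
def ray(c,uv,T=None):
    d=np.array([(uv[0]-c['cx'])/c['fx'],(uv[1]-c['cy'])/c['fy'],1.])
    if T is not None: return T[:3,3],T[:3,:3]@d
    return -c['R'].T@c['t'],c['R'].T@d
def plane(c,uv,z,T=None):
    o,d=ray(c,uv,T);return o+d*(z-o[2])/d[2]
def wristT(s,c):
    T=np.eye(4);T[:3,:3]=Ro.from_quat(s['tcp_rot']).as_matrix();T[:3,3]=s['eef_pos'];return T@c['tool_from_camera']
def tri(c1,p1,c2,p2):
    A=[];b=[]
    for c,p in((c1,p1),(c2,p2)):
        o,d=ray(c,p);d/=np.linalg.norm(d);P=np.eye(3)-np.outer(d,d);A.append(P);b.append(P@o)
    X=np.linalg.lstsq(np.vstack(A),np.hstack(b),rcond=None)[0];return X
def holes_white(im,lo=150):
    hsv=cv2.cvtColor(im,cv2.COLOR_BGR2HSV);return cv2.inRange(hsv,(0,0,lo),(180,45,255))
E
python3 - <<'E'
from h import *
np.set_printoptions(precision=4,suppress=True)
d=pickle.load(open('d0.pkl','rb'))
for n,pts in(('scene',[(277,315),(207,250)]),('side',[(370,250),(436,325)])):
    c=d[n];m=holes_white(c['image'])
    cs,_=cv2.findContours(m,cv2.RETR_EXTERNAL,cv2.CHAIN_APPROX_NONE)
    for k in cs:
        if cv2.contourArea(k)<600:continue
        x=k[:,0].mean(0)
        if min(np.hypot(*(x-p)) for p in pts)>40:continue
        w=np.array([plane(c,p,.01)[:2] for p in cv2.convexHull(k)[:,0]],np.float32)
        print(n,x,cv2.minAreaRect(w*1000))
a,b=d['scene'],d['side']
for p,q in(((393,332),(301,182)),((347,402),(349,161))):print('tip',tri(a,p,b,q))
for p,q in(((393,332),(349,161)),((347,402),(301,182))):print('tip',tri(a,p,b,q))
for p in((393,332),(347,402)):print(plane(a,p,.075))
for p in((301,182),(349,161)):print(plane(b,p,.075))
# handle black bars
cv2.imwrite('pics/crop.png',cv2.resize(np.hstack([a['image'][225:365,160:310],b['image'][205:345,330:480]]),None,fx=2.5,fy=2.5,interpolation=cv2.INTER_CUBIC))
E
```

```text
scene [275.806  314.7787] ((545.8582153320312, -17.37755584716797), (228.573974609375, 70.68436431884766), 33.973018646240234)
scene [209.729  251.5514] ((495.393310546875, -281.6484375), (84.82086944580078, 161.62405395507812), 76.11489868164062)
side [436.0349 324.0699] ((489.7203063964844, -290.8921203613281), (82.77763366699219, 165.89376831054688), 76.03484344482422)
side [369.3504 247.5128] ((538.2042236328125, -24.969650268554688), (234.56292724609375, 75.91799926757812), 33.86903381347656)
tip [0.5153 0.2154 0.073 ]
tip [0.6729 0.2368 0.0733]
tip [0.6031 0.2134 0.121 ]
tip [0.5917 0.2423 0.0228]
[0.5168 0.2165 0.075 ]
[0.6727 0.2385 0.075 ]
[0.5136 0.2119 0.075 ]
[0.6718 0.2325 0.075 ]
```

View pics/crop.png

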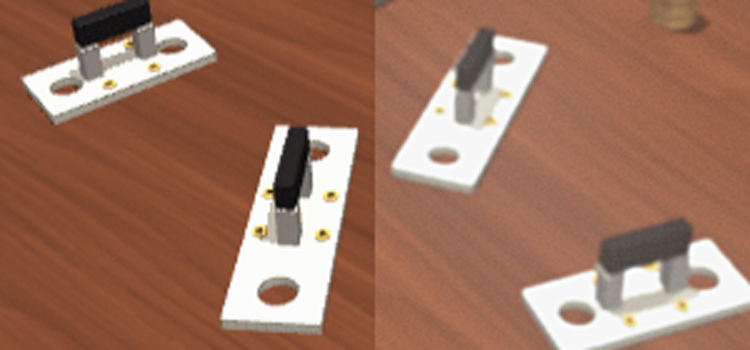

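Scene: the plate near (277,315) measures about 229 mm long with wide-spaced holes. The other, near (207,250), is about 162 mm. So the long one is at roughly (0.541, -0.021), axis 34°, and the jig is at roughly (0.594, 0.226), axis 7.7°. Moving to hover over the long one.

```bash
python3 -m jog '[[0,-33,-33,3,0,0,0],[0,-66,-66,6,0,0,0],[0,-99,-99,9,0,0,0],[0,-132,-132,12,0,0,0],[0,-165,-165,15,0,0,0],[0,-198,-198,18,0,0,0],[0,-231,-231,21,0,0,0],[0,-264,-264,24,0,0,0],[0,-297,-297,27,0,0,0],[0,-330,-330,30,0,0,0],[0,-363,-363,33,0,0,0],[0,-390,-392,35,0,0,0]]'
python3 -m jog '[[0,-30,-30,3,0,0,-0.12],[0,-60,-60,5,0,0,-0.24],[0,-90,-90,7,0,0,-0.36],[0,-115,-115,9,0,0,-0.48],[0,-130,-131,10,0,0,-0.6],[0,-130,-131,10,0,0,-0.72],[0,-130,-131,10,0,0,-0.83],[0,-130,-131,10,0,0,-0.916],[0,-130,-131,10,0,0,-0.916],[0,-130,-131,10,0,0,-0.916],[0,-130,-131,10,0,0,-0.916]]'
python3 - <<'E'
from h import *
from plant import get_state, imaging
s=get_state();c=imaging.read_camera('wrist');print(s['time'],s['eef_pos'],s['tcp_rot'],s['dq'].max())
pickle.dump((s,c),open('w1.pkl','wb'));cv2.imwrite('pics/w1.png',c['image'])
E
```

```text
time: 1.35
eef_pos: [0.4601, 0.1425, 0.2101]
tcp_rot: [0.161, 0.987, -0.0, 0.0]
contact_force: [0.5, -0.6, -0.1]
opening: 1.002
finger_force: 0.0
time: 2.45
eef_pos: [0.5412, -0.0207, 0.2002]
tcp_rot: [-0.292, 0.956, 0.0, -0.0]
contact_force: [0.4, 0.5, 0.2]
opening: 1.0
finger_force: 0.0
2.45 [ 0.54123218 -0.02069696  0.20023317] [-2.91738042e-01  9.56498254e-01  2.82026587e-05 -5.98684830e-05] 0.00045792006854522744
```

View pics/w1.png

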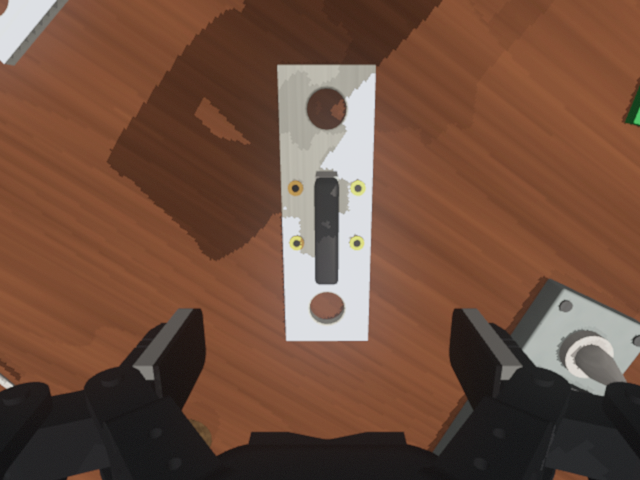

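The picture shows the long plate with corners near (278,66), (376,66), (368,341), (286,341), holes at (326,108) and (327,307), and the bar at about x 315–339, y 178–284. The jig is at the lower right.

```bash
python3 - <<'E'
from h import *
np.set_printoptions(precision=4,suppress=True)
s,c=pickle.load(open('w1.pkl','rb'));T=wristT(s,c)
for n,ps,z in(('corner',[(278,66),(376,66),(368,341),(286,341)],.01),('hole',[(326,107.5),(326.5,307)],.01),('bar',[(327,179),(327,283)],.07)):
    w=np.array([plane(c,p,z,T) for p in ps]);Tt=np.linalg.inv(T@np.linalg.inv(c['tool_from_camera']))
    t=w@Tt[:3,:3].T+Tt[:3,3];print(n,w.mean(0),'tool mm',t.mean(0)*1000,(t*1000).tolist())
E
```

```text
corner [ 0.5427 -0.0194  0.01  ] tool mm [ -1.9515   0.1905 190.233 ] [[107.97738449768696, -34.602036228423785, 190.24068686456465], [107.8860141473344, 35.29881524155398, 190.24689093012518], [-111.90260392053142, 35.33069919528631, 190.22533851782632], [-111.76671189427456, -35.26551249430937, 190.21907701263135]]
hole [ 0.5415 -0.021   0.01  ] tool mm [ -0.0653  -0.3862 190.2331] [[79.725937532598, -0.42780912100359725, 190.24095369311993], [-79.85646147693215, -0.34467054922920903, 190.2253104183235]]
bar [ 0.5404 -0.0211  0.07  ] tool mm [  0.9087   0.1482 130.2333] [[35.68124593955613, 0.1982218263974489, 130.23668923290575], [-33.86376575965466, 0.09826647900262886, 130.22985988682723]]
```

Aligned within 1 mm: holes are 159.6 mm apart. Descending and gripping.

```bash
python3 -m jog '[[0,0,0,35,0,0,0],[0,0,0,70,0,0,0],[0,0,0,105,0,0,0],[0,0,0,130,0,0,0],[0,0,0,142,0,0,0],[0,0,0,148,0,0,0],[0,0,0,148,0,0,0],[0,0,0,148,0,0,0]]' 70
python3 -m jog '[[0.5,0,0,0,0,0,0],[1,0,0,0,0,0,0],[1,0,0,0,0,0,0],[1,0,0,0,0,0,0],[1,0,0,0,0,0,0],[1,0,0,0,0,0,0],[1,0,0,0,0,0,0],[1,0,0,0,0,0,0],[1,0,0,0,0,0,0],[1,0,0,0,0,0,0]]' 70
```

```text
time: 3.3
eef_pos: [0.5425, -0.0211, 0.0538]
tcp_rot: [-0.292, 0.956, -0.001, 0.001]
contact_force: [0.6, -0.8, 0.5]
opening: 1.001
finger_force: 0.0
time: 4.3
eef_pos: [0.5415, -0.0209, 0.0526]
tcp_rot: [-0.292, 0.956, -0.0, 0.0]
contact_force: [-0.1, -0.5, 2.9]
opening: 0.174
finger_force: 68.5
```

Gripped (opening about 15 mm, 68 N). I'll lift and stop beside the jig so the wrist camera can see the pins next to the held plate.

```bash
python3 -m jog '[[1,0,0,-8,0,0,0],[1,0,0,-25,0,0,0],[1,0,0,-50,0,0,0],[1,0,0,-80,0,0,0],[1,-20,7,-110,0,0,0.05],[1,-45,16,-140,0,0,0.12],[1,-75,26,-155,0,0,0.2],[1,-105,37,-165,0,0,0.28],[1,-130,46,-165,0,0,0.36],[1,-150,53,-165,0,0,0.43],[1,-163,57,-165,0,0,0.457],[1,-169,59,-165,0,0,0.457]]'
python3 -m jog '[[1,0,0,0,0,0,0],[1,0,0,0,0,0,0],[1,0,0,0,0,0,0],[1,0,0,0,0,0,0]]'
python3 - <<'E'
from h import *
from plant import get_state, imaging
s=get_state();c=imaging.read_camera('wrist');print(s['time'],s['eef_pos'],s['tcp_rot'],s['dq'].max())
pickle.dump((s,c),open('w2.pkl','wb'));cv2.imwrite('pics/w2.png',c['image'])
E
```

```text
time: 5.5
eef_pos: [0.6479, 0.1238, 0.2156]
tcp_rot: [-0.069, 0.998, 0.0, -0.002]
contact_force: [-0.0, -0.2, -3.0]
opening: 0.179
finger_force: 68.6
time: 5.9
eef_pos: [0.6482, 0.1219, 0.2174]
tcp_rot: [-0.068, 0.998, -0.0, -0.0]
contact_force: [0.2, 0.2, -3.1]
opening: 0.181
finger_force: 68.6
5.9 [0.64816764 0.12194076 0.21735878] [-6.77153592e-02  9.97704673e-01 -5.09706936e-05 -1.11211835e-04] 0.0018194764091270298
```

View pics/w2.png

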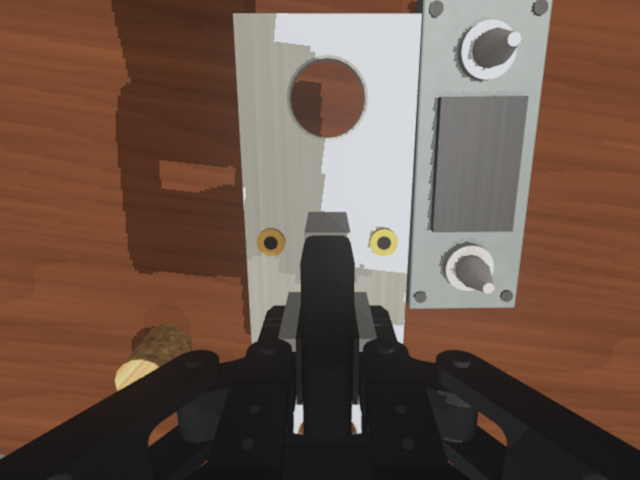

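Picture: held plate with its far hole at (327,98). Jig collars are at about (488,50) and (470,267), with pin tips at (514,39) and (488,288). Fitting these.

```bash
python3 - <<'E'
from h import *
np.set_printoptions(precision=2,suppress=True)
s,c=pickle.load(open('w2.pkl','rb'));im=c['image'];T=wristT(s,c);C=c['tool_from_camera']
Ti=np.linalg.inv(T@np.linalg.inv(C))
def tool(p,z):return (Ti@np.r_[plane(c,p,z,T),1])[:3]*1000
res=[]
for (x,y) in((488,50),(470,267)):
    r=34;x0,y0=x-r,y-r;sub=im[y0:y+r,x0:x+r]
    hsv=cv2.cvtColor(sub,cv2.COLOR_BGR2HSV)
    m=((hsv[...,1]<22)&(hsv[...,2]>205)).astype(np.uint8)
    n,l,st,_=cv2.connectedComponentsWithStats(m);k=1+st[1:,4].argmax()
    pts=cv2.findNonZero((l==k).astype(np.uint8));h=cv2.convexHull(pts)
    e=cv2.fitEllipse(h);e2=cv2.minEnclosingCircle(h);ce=np.array(e[0])+(x0,y0)
    print('collar',st[k],ce,e[1],np.array(e2[0])+(x0,y0),e2[1]);res.append(tool(ce,.035))
    print(sub[r,::6].tolist()[:3])
tips=[tool((514,39),.0745),tool((488,287.5),.0745)]
for n,r in(('collar',np.array(res)),('tips',np.array(tips))):
    d=r[0]-r[1];print(n,r.tolist(),'centre',r.mean(0),'len',np.hypot(*d[:2]),'ang',np.arctan2(d[1],d[0]))
# held hole
g=cv2.cvtColor(im,cv2.COLOR_BGR2HSV)[10:190,240:415]
m=((g[...,1]<75)&(g[...,2]>100)).astype(np.uint8)
cs,hi=cv2.findContours(m,cv2.RETR_CCOMP,cv2.CHAIN_APPROX_NONE)
for k in cs:
    if 3000<cv2.contourArea(k)<7000:
        e=cv2.fitEllipse(cv2.convexHull(k));p=np.array(e[0])+(240,10);print('hole',p,e[1],tool(p,s['eef_pos'][2]-.0426))
print('hole eye',tool((327.5,97),s['eef_pos'][2]-.0426))
pl=[tool(p,s['eef_pos'][2]-.0426) for p in((234,13),(420,13),(250,335),(406,320))];print('plate',np.array(pl))
E
```

```text
collar [  8   4  55  59 975] [489.16  48.92] (52.9406852722168, 60.47955322265625) [488.5  48.5] 30.207714080810547
[[115, 118, 113], [84, 84, 86], [222, 217, 215]]
collar [ 11  14  46  43 538] [469.6  267.88] (42.07819747924805, 47.5620002746582) [469.62 268.15] 23.81785774230957
[[170, 173, 169], [103, 106, 104], [206, 213, 214]]
collar [[117.8957528178326, 111.81860198029344, 182.37607475884465], [-42.19284529058498, 113.42703240046811, 182.33930453997033]] centre [ 37.85 112.62 182.36] len 160.09667795658655 ang -0.010046788600723111
tips [[117.38815772534849, 111.847951172864, 142.87595488758737], [-42.488461198307405, 113.34667354087584, 142.8392426787249]] centre [ 37.45 112.6  142.86] len 159.8836434636022 ang -0.00937396899946525
hole [326.4   97.37] (75.22063446044922, 79.98563385009766) [79.6  -0.25 42.62]
hole eye [79.73  0.18 42.62]
plate [[109.25 -34.44  42.63]
 [109.16  34.51  42.62]
 [-23.83 -35.58  42.6 ]
 [-16.35  35.79  42.59]]
```

Collars and tips agree: jig centre in the tool frame is (37.8, 112.6) mm, turn -0.0097. I'll move over it and lower to just above the pins.

```bash
python3 -m jog '[[1,6,18,0,0,0,-0.01],[1,13,39,0,0,0,-0.01],[1,20,60,0,0,0,-0.01],[1,27,80,0,0,0,-0.01],[1,33,97,0,0,0,-0.01],[1,37,109,10,0,0,-0.01],[1,38,112.6,25,0,0,-0.01],[1,38,112.6,45,0,0,-0.01],[1,38,112.6,62,0,0,-0.01],[1,38,112.6,72,0,0,-0.01],[1,38,112.6,75,0,0,-0.01],[1,38,112.6,75,0,0,-0.01]]'
python3 -m jog '[[1,0,0,0,0,0,0],[1,0,0,0,0,0,0]]'
python3 - <<'E'
from h import *
from plant import get_state, imaging
s=get_state();print(s['eef_pos'],s['tcp_rot'])
a=imaging.read_camera('scene');b=imaging.read_camera('side')
cv2.imwrite('pics/v3.png',np.hstack([cv2.resize(a['image'][250:470,290:460],None,fx=2.3,fy=2.3),cv2.resize(b['image'][90:310,240:410],None,fx=2.3,fy=2.3)]))
E
```

```text
time: 7.15
eef_pos: [0.5955, 0.2286, 0.1416]
tcp_rot: [-0.073, 0.997, -0.0, -0.001]
contact_force: [0.4, -0.9, -3.0]
opening: 0.174
finger_force: 68.7
time: 7.35
eef_pos: [0.5964, 0.2291, 0.1437]
tcp_rot: [-0.073, 0.997, 0.0, 0.001]
contact_force: [1.1, -0.2, -4.4]
opening: 0.179
finger_force: 68.7
[0.59639648 0.22905802 0.14367327] [-7.29619118e-02  9.97333994e-01  1.54720705e-04  1.20005396e-03]
```

View pics/v3.png

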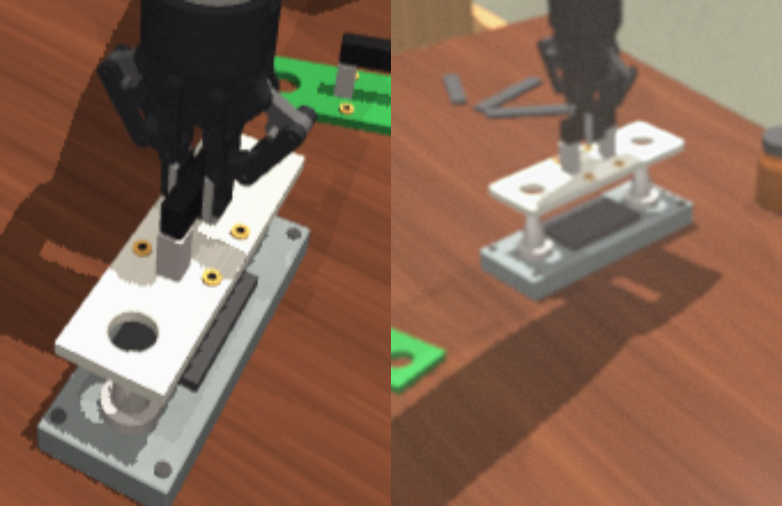

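Picture: plate above the pins, parallel to the jig and both holes over them. Settling, then lowering in stages.

```bash
python3 -m jog '[[1,0,0,0,0,0,0],[1,0,0,2,0,0,0],[1,0,0,6,0,0,0],[1,0,0,10,0,0,0],[1,0,0,14,0,0,0],[1,0,0,18,0,0,0],[1,0,0,22,0,0,0],[1,0,0,25,0,0,0],[1,0,0,27,0,0,0],[1,0,0,28,0,0,0],[1,0,0,28,0,0,0],[1,0,0,28,0,0,0]]'
```

```text
time: 8.65
eef_pos: [0.5956, 0.229, 0.1145]
tcp_rot: [-0.073, 0.997, 0.0, 0.0]
contact_force: [-0.2, -0.1, -3.2]
opening: 0.175
finger_force: 68.7
```

```bash
python3 -m jog '[[1,0,0,2,0,0,0],[1,0,0,5,0,0,0],[1,0,0,8,0,0,0],[1,0,0,11,0,0,0],[1,0,0,13,0,0,0],[1,0,0,15,0,0,0],[1,0,0,17,0,0,0],[1,0,0,18,0,0,0],[1,0,0,19,0,0,0],[1,0,0,20,0,0,0],[1,0,0,20,0,0,0],[1,0,0,20,0,0,0]]'
```

```text
time: 9.85
eef_pos: [0.5956, 0.229, 0.0944]
tcp_rot: [-0.073, 0.997, -0.0, 0.0]
contact_force: [0.1, 0.0, -3.8]
opening: 0.177
finger_force: 68.7
```

```bash
python3 -m jog '[[1,0,0,1,0,0,0],[1,0,0,2,0,0,0],[1,0,0,3,0,0,0],[1,0,0,4,0,0,0],[1,0,0,5,0,0,0],[1,0,0,6,0,0,0],[1,0,0,6.5,0,0,0],[1,0,0,7,0,0,0],[1,0,0,7,0,0,0],[1,0,0,7,0,0,0]]'
```

```text
time: 10.85
eef_pos: [0.5957, 0.229, 0.0877]
tcp_rot: [-0.073, 0.997, 0.0, 0.0]
contact_force: [-0.7, -0.1, -2.1]
opening: 0.174
finger_force: 69.0
```

```bash
python3 -m jog '[[1,0,0,0.3,0,0,0],[1,0,0,0.6,0,0,0],[1,0,0,0.9,0,0,0],[1,0,0,0.9,0,0,0],[1,0,0,0.9,0,0,0]]'
```

```text
time: 11.35
eef_pos: [0.5958, 0.2291, 0.0876]
tcp_rot: [-0.073, 0.997, -0.0, 0.0]
contact_force: [-4.3, -1.5, 6.0]
opening: 0.176
finger_force: 70.0
```

Seated: it carries about 10 N at exactly the expected height. Releasing and retreating.

```bash
python3 -m jog '[[0.8,0,0,-0.4,0,0,0],[0.6,0,0,-0.4,0,0,0],[0.4,0,0,-0.4,0,0,0],[0.2,0,0,-0.4,0,0,0],[0,0,0,-0.4,0,0,0],[0,0,0,-0.4,0,0,0],[0,0,0,-0.4,0,0,0],[0,0,0,-0.4,0,0,0]]' 20
python3 -m jog '[[0,0,0,-5,0,0,0],[0,0,0,-15,0,0,0],[0,0,0,-30,0,0,0],[0,0,0,-50,0,0,0],[0,0,0,-75,0,0,0],[0,0,0,-100,0,0,0],[0,0,0,-120,0,0,0],[0,0,0,-130,0,0,0],[0,0,0,-130,0,0,0],[0,0,0,-130,0,0,0],[0,0,0,-130,0,0,0]]'
python3 - <<'E'
from h import *
from plant import get_state, imaging
s=get_state();print(s['eef_pos'],s['contact_force'])
c=imaging.read_camera('wrist');b=imaging.read_camera('side')
pickle.dump((s,c),open('w4.pkl','wb'))
cv2.imwrite('pics/v4.png',np.hstack([cv2.resize(c['image'],(440,330)),cv2.resize(b['image'][110:250,250:400],(354,330))]))
T=wristT(s,c)
E
```

```text
time: 12.15
eef_pos: [0.5956, 0.229, 0.0868]
tcp_rot: [-0.073, 0.997, -0.0, 0.0]
contact_force: [-0.4, -0.4, -0.6]
opening: 0.995
finger_force: 0.0
time: 13.25
eef_pos: [0.5947, 0.2288, 0.2151]
tcp_rot: [-0.073, 0.997, -0.0, -0.001]
contact_force: [0.6, -0.3, 0.4]
opening: 0.999
finger_force: 0.0
[0.59469796 0.2287832  0.21511934] [ 0.61577266 -0.26679327  0.42739123]
```

View pics/v4.png

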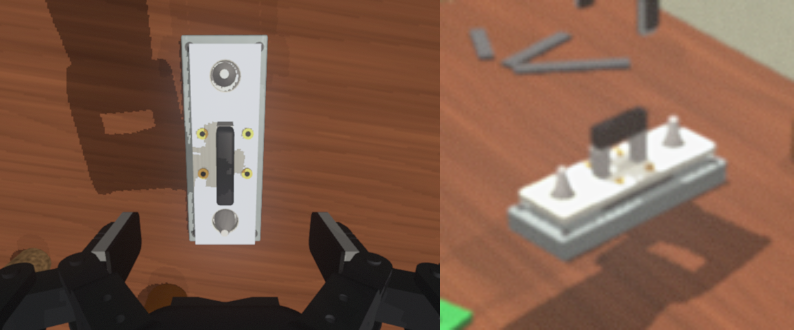

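The plate lies flat on the jig with both pins standing through its holes, at (224,73) and (225,221) in the left view. The gripper is clear.

```bash
python3 -c "
from plant import workorder;print(workorder.sign_off())"
```

```text
the job is handed in; nothing more can be done
None
```

The long template is flat and fully home on the jig's twin pins and released, the short one was left untouched, and the job was handed in at about 13 s of the 45 s limit.

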